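Refit the coin tray and latch the touch-release cash drawer

ROBOT

A 6-joint arm with a two-finger parallel gripper is mounted at the origin on the work surface. World frame = base frame: x ahead of the robot, y to its left, z up, the work surface at z = 0. Lengths are in mm, angles in degrees, forces in N, time in s.
With the tool pointing down it reaches from about 350 to 850 mm from the base axis. Payload 8.1 kg.
Tool frame: the origin (TCP) lies at the centre of the arm's flange, where the gripper is bolted on; the fingertips stand 173 mm ahead of it and the grasp point (between the pads) lies 155 mm ahead of it; z points along the fingers, y is the line along which they close (so a half turn about z gives the same grasp; the last joint's range is limited). The gripper opens to 85 mm and grips with 20 to 120 N. Pads are 22 mm wide; open, the fingers measure 114 mm over their backs; the gripper's body (76 mm by 85 mm) begins 54 mm behind the grasp point. The pads swing forward as they close: fully open they stand 13 mm farther back than shut.
Start: joints at [64.091, 7.471, 85.268, -0, 87.261, -4.893], TCP at [215.158, 560.102, 404.692] pointing down, gripper open.
Joint ranges: [-169.43, 169.43], [-51.17, 129.36], [1.28, 143.12], [-76.62, 256.62], [0, 156.53], [-152.29, 152.29]. Speed limits (degrees/s): [136.94, 136.94, 159.86, 180, 180, 180].

INTERFACE

Orientations are given as [roll, pitch, yaw] about the fixed x, y, z axes, in that order (R = Rz(yaw) Ry(pitch) Rx(roll)).
In Python, from bench import * gives the robot as it stands.
- The arm moves only by the shell command python3 -m jog 'ROWS' [FORCE]. ROWS is text: rows parted by semicolons, each of 7 numbers parted by spaces: the shift along the tool's x, y, z scaled (see below), then the turn, a rotation vector about the tool's x, y, z scaled (see below), then the closure, from -1 (fully open) to 1 (shut). In form: tx ty tz wx wy wz hand; .... A call has 1 to 5 rows; each row shifts and turns the commanded pose from where the row before left it, along the tool's axes as they then stand; what a row does not reach is not made up. The controller multiplies each number of a shift by 0.1 m and each number of a turn by 60 degrees. A row lasts 1/8 s, in which the tool goes at most 62.5 mm and 10.7 degrees, less where a joint would pass 70% of its speed; a pose out of reach is approached as far as the arm can. A call with a number of a shift or a turn outside -1 to 1 is refused whole. A call with a gripper value outside its range is refused whole. The fingers move at their own pace and stop on an object; FORCE is the grip in N (left out, the last holds). Time passes only in rows, so rows that do not move let the fingers close. It gives the time, the measured TCP pose, the force, the opening and the grip force at its end, in the units of the state.
- sense(): the state, without advancing time (a new reading comes with each control period).
- snapshot(name): name is "side" or "top" or "wrist"; returns a dict with "img" (480x640x3 uint8, red, green, blue), "fx", "fy", "cx", "cy" (pixels), "extrinsics" (4x4, takes a point from camera to world coordinates). Camera axes: x right, y down, z forward; pixel columns grow to the right and rows downward; lengths in mm; the calibration is good to about 2 mm. A picture is of the moment at which its call begins. There is no depth.
- hand_in(): hands the job in; it is judged then, once.
The state is a dict: "time": time; "joint_pos": joint angles; "qd": joint speeds; "joint_efforts": joint torques, N m; "tool_pos": TCP position; "tcp_rot": TCP orientation; "ft_force": force on the tool from outside, world axes, zero at the start; "wrist_torque": the same for the moment, N m; "finger_gap": finger opening in mm; "grip_force": force on a finger pad.
Only numpy, scipy, OpenCV 4.12 (cv2) and the standard library are available. Lean on these libraries where they do the work, as an engineer would, in place of code of your own. Each camera call takes 0.05 s, during which the arm holds its last target. There are 200 camera calls.

TASK

The shop's cash drawer stands open. Lower the coin tray into its front bay so that it lies flat on the bottom (do not drop it in), then press the drawer shut by its front, without slamming or forcing it, until its push-push catch has taken hold; let go and check that it stays shut, and press it in again if it springs back. Leave the calculator, the jar and the soy bottle where they are.

Things in the scene. Friction and masses are not known exactly. Their poses are not given: they have to be found in the camera images.
- housing_rim (a point): middle of the front upper edge of the cash drawer's fixed dark steel housing, 92 mm above the counter; x axis from its front to its back, away from the robot, z up. The housing is 320 mm deep (x), 270 mm wide (y), 92 mm high, screwed to the counter, turned by up to 0.12 rad. The drawer slides out along its own -x through its front; the opening's upper edge is 89 mm above the counter
- housing_top (a point): centre line of the housing's top, 60 mm behind its front edge. Hidden below is the push-push catch with a hard rubber stop that the drawer meets about 5 mm past its true latched place: there the push rises steeply from about 10 N, by 5 N or more per mm. Feeling it means far enough: 13 to 17 N is a firm press, over 25 N strains the catch. Pressing a latched drawer in again can release it
- drawer (a joint): how far the drawer is out, m: about 0.15 at the start (0.165 at most), 0 at its nominal latched place, negative when deeper. Friction 1 to 2 N; over the last 34 mm a spring pushes out with 2 rising to 8 N, so unlatched it springs out 30 mm or more. The true latched place differs unseen from housing to housing, -0.007 to +0.007. To latch, press about 4.5 mm past it, then let go
- front_face (a point): centre of the outer face of the drawer's front panel, 55 mm above the counter, moving with the drawer; x axis into the housing (the way to press), y along the panel, z up. The panel is grey metal, 12 mm thick, 266 mm wide, 8 to 88 mm above the counter, with a flat lock 95 mm off the centre (own -y). Latched, its back stands 8 to 22 mm in front of the housing
- coin_bay (a point): centre of the floor of the empty bay just behind the drawer's front panel, 13 mm above the counter, moving with the drawer; axes as front_face. The bay is 98 mm (x) by 216 mm (y); its side and rear walls rise 40 mm above this floor, the front panel 75 mm. Behind it lie three note bays with wire clips. With the drawer open the bay lies clear, its rear wall 50 to 70 mm in front of the housing
- coin_tray_center (a point): centre of the loose grey coin tray, 24 mm above its underside: 90 mm (own x) by 208 mm (own y), walls 40 mm high, floor 3 mm, four coin cups in a row. A finger rib across its middle, 14 mm thick (own y), 85 mm long (own x), top 48 mm above the underside, has 47 mm wide cups beside it. 0.3 to 0.5 kg. Same turned half round. Starts left or right of the drawer; fits the bay with 4 mm play all round
- calculator: black desk calculator, 150 by 105 by 20 mm, lying on the counter on the other side of the drawer from the coin tray; origin: centre of its underside
- jar: glass jar, 72 mm wide, 95 mm high, standing on the counter beside the housing; origin: centre of its underside
- soy_bottle: dark bottle, 64 mm wide, 215 mm high, standing on the counter on the other side of the housing; origin: centre of its underside

How it is judged (in metres and radians):
On the way, in this order (a step that is already met when the one before it is completed fails the run):
1. the coin tray lies flat on the floor of the drawer's bay, let go, with the drawer still open (z of coin_tray_center in the frame of coin_bay below 0.029 m and angle between coin_tray_center's own z axis and vertical below 0.05 rad and horizontal distance between coin_tray_center and coin_bay below 0.01 m and value of joint drawer above 0.09 m and contact force between the fingers and coin_tray below 0.05 N), for 0.2 s.
2. the drawer has been pressed in and let go, and stays shut with nothing touching it (value of joint drawer between -0.01 and 0.012 m and contact force between each of the fingers, the arm and drawer below 0.05 N), for 0.5 s.
At the end, for the whole second after the job is handed in: the drawer stands latched (10 mm inside to 12 mm outside its nominal shut place, at rest, nothing touching it) and the coin tray lies flat on the floor of its bay (within 5 mm of fully down and 10 mm of the bay's centre, tilted less than 0.05 rad) (all of step 2 and velocity of joint drawer between -0.01 and 0.01 m/s and z of coin_tray_center in the frame of coin_bay below 0.029 m and angle between coin_tray_center's own z axis and vertical below 0.05 rad and horizontal distance between coin_tray_center and coin_bay below 0.01 m).
It fails at once if the drawer was forced: pushed with more than 25 N (contact force between any of the fingers, the arm and drawer above 25 N).
It fails at once if the drawer was slammed: moving in faster than 0.35 m/s (velocity of joint drawer below -0.35 m/s).
It fails at once if the coin tray was dropped (falling free by more than about 25 mm) (contact force between the fingers and coin_tray below 0.01 N and linear speed of coin_tray above 0.7 m/s).
It fails at once if the calculator, the jar or the soy bottle was pushed away or knocked over (distance of any of calculator, jar, soy_bottle from where it was at the start of the episode above 0.03 m).
It also fails if it takes over 72 s, if anything falls off the work surface, if the arm or the gripper's body presses on something with over 40 N, if the wrist force passes 120 N, or if a joint passes its speed limit or range.

## Working session

There is one attempt and no reset: what is moved stays moved. The work goes in short steps, Python scripts to look and compute and a shell command to move; the robot and the scene stay as the last step left them, time stands still between calls to the robot, and variables do not carry over. Pictures are saved under pics/ and viewed, at most 10 in all, crops included, and the job is handed in when it is done.

```bash
mkdir -p pics; ls; python3 - <<'E'
from bench import *
import cv2,numpy as np
for n in ("top","side"):
    s=snapshot(n); cv2.imwrite(f"pics/{n}0.png",s["img"][:,:,::-1]); print(n,s["fx"],s["fy"],s["cx"],s["cy"]); print(np.round(s["extrinsics"],3).tolist())
print(sense())
E
```

```text
pics
top 538.3151554198198 538.3151554198198 316.0755152552402 237.58557121951662
[[0.01, -0.997, 0.08, 511.863], [-1.0, -0.009, 0.011, -19.121], [-0.01, -0.08, -0.997, 1094.811], [0.0, 0.0, 0.0, 1.0]]
side 594.6261806057856 594.6261806057856 310.2955184601416 241.90346768066632
[[0.929, -0.28, 0.243, 258.265], [-0.37, -0.73, 0.575, -792.619], [0.017, -0.624, -0.781, 1142.131], [0.0, 0.0, 0.0, 1.0]]
{'time': 0.1, 'joint_pos': array([ 6.40915882e+01,  7.50984873e+00,  8.53240644e+01,  6.67190431e-04,
        8.72627349e+01, -4.89156051e+00]), 'qd': array([-0.05869956, -0.0229844 , -0.1832154 ,  0.0199601 , -0.02243426,
        0.01571336]), 'joint_efforts': array([ 1.40235876e-03, -5.70947993e+01, -5.01941121e+01, -1.45142722e-04,
        8.19327281e-03,  1.13704289e-04]), 'tool_pos': array([215.0533714 , 559.90481393, 403.74899563]), 'tcp_rot': array([-1.79903761e+02, -8.90513555e-03,  1.58983109e+02]), 'ft_force': array([ 0.37223068, -0.23523276, -0.35884474]), 'wrist_torque': array([0.05902607, 0.01894812, 0.0288265 ]), 'grip_force': 0.0, 'finger_gap': 85.56654476031656}
```

View pics/top0.png

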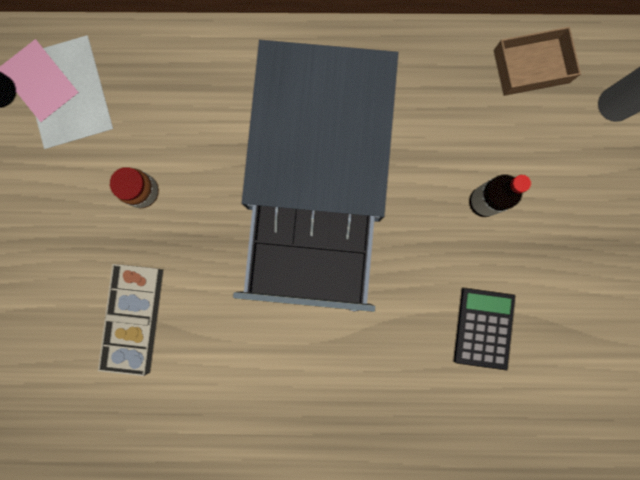

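View pics/side0.png

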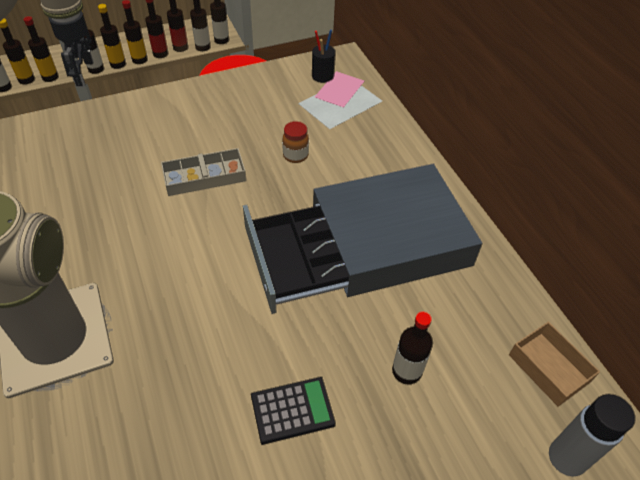

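The top view shows the tray at about (131,320), rib near (127,320). The bay centre is near (308,273), the front panel runs (235,295)–(373,308), and the housing front edge runs (245,205)–(383,217). The calculator is at (485,328), the jar at (130,185) and the soy bottle at (495,195). The side view shows the same layout. Next I'll enlarge crops to get the edges.

```bash
python3 - <<'E'
import cv2,numpy as np
t=cv2.imread("pics/top0.png")
a=cv2.resize(t[255:385,90:170],None,fx=4,fy=4,interpolation=cv2.INTER_CUBIC)
b=cv2.resize(t[195:320,228:388],None,fx=3,fy=3,interpolation=cv2.INTER_CUBIC)
c=np.zeros((520,800,3),np.uint8); c[:520,:320]=a; c[:375,320:]=b
c=np.clip(c*1.4,0,255).astype(np.uint8)
cv2.imwrite("pics/crop1.png",c)
E
```

```text
(no output)
```

View pics/crop1.png

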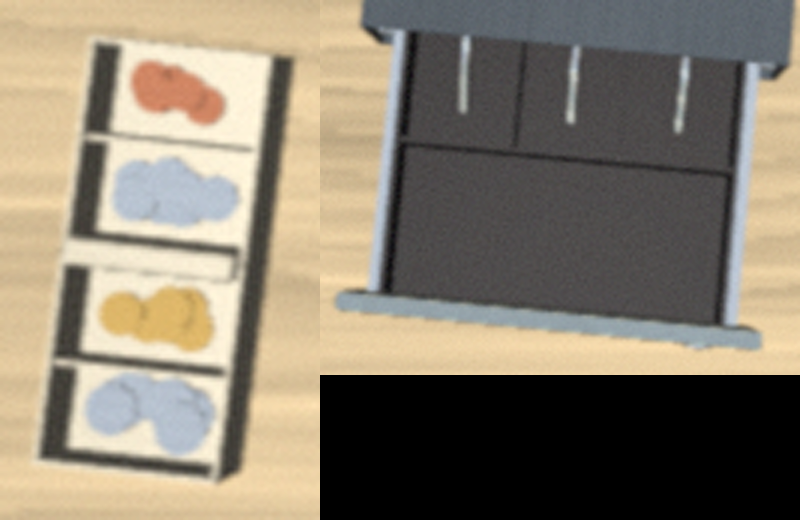

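The crop shows the tray's rim corners at (92,40), (275,55), (38,460) and (218,480) in crop pixels, with the rib from (65,252) to (237,266). The panel's top outer edge runs (340,310)–(757,349) and its inner edge (340,291)–(760,330).

```bash
cat > h.py <<'E'
from bench import *
import numpy as np,cv2
from scipy.spatial.transform import Rotation as R
def ray(s,px,z):
    E=np.array(s["extrinsics"]);d=E[:3,:3]@[(px[0]-s["cx"])/s["fx"],(px[1]-s["cy"])/s["fy"],1]
    return E[:3,3]+d*(z-E[2,3])/d[2]
def proj(s,p):
    E=np.array(s["extrinsics"]);c=E[:3,:3].T@(np.array(p)-E[:3,3]);return np.array([s["fx"]*c[0]/c[2]+s["cx"],s["fy"]*c[1]/c[2]+s["cy"]])
def to(pos,yaw):
    "remaining tool-axis shift (jog units) and turn to a tool-down pose"
    s=sense();T=R.from_euler("xyz",s["tcp_rot"],degrees=True);G=R.from_euler("xyz",[180,0,yaw],degrees=True)
    d=T.inv().apply(np.array(pos)-s["tool_pos"])/100;w=(T.inv()*G).as_rotvec(degrees=True)/60
    print("shift",d.round(3),"turn",w.round(4),"at",s["tool_pos"].round(1),s["tcp_rot"].round(2),"F",s["ft_force"].round(1),"gap",round(s["finger_gap"],1),"t",round(s["time"],2))
E
python3 - <<'E'
from h import *
s=snapshot("top")
A=lambda p:((p[0]+.5)/4-.5+90,(p[1]+.5)/4-.5+255)
B=lambda p:((p[0]-319.5)/3-.5+228,(p[1]+.5)/3-.5+195)
c=[ray(s,A(p),40)[:2] for p in((92,40),(275,55),(218,480),(38,460))]
print(np.round(c,1).tolist(),"mid",np.mean(c,0).round(1),"sides",[np.linalg.norm(c[i]-c[i-1]).round(1) for i in range(4)])
ang=lambda v:np.degrees(np.arctan2(v[1],v[0])).round(2)
print("long dir",ang(c[0]-c[3]),ang(c[1]-c[2]),"short",ang(c[0]-c[1]))
r=[ray(s,A(p),48)[:2] for p in((65,252),(237,266))];print("rib",np.mean(r,0),np.linalg.norm(r[0]-r[1]),ang(r[0]-r[1]))
o=[ray(s,B(p),88)[:2] for p in((338,310),(760,349))];i=[ray(s,B(p),88)[:2] for p in((338,291),(760,330))]
for q in(o,i):print("panel",np.round(q,1).tolist(),np.mean(q,0).round(1),np.linalg.norm(q[0]-q[1]),ang(q[0]-q[1]))
h=[ray(s,B(p),92)[:2] for p in((365,28),(790,66))];print("housing front",np.round(h,1).tolist(),np.mean(h,0),ang(h[0]-h[1]))
# bay corners: rear wall top z=53; side floors z=13
b=[ray(s,B(p),53)[:2] for p in((402,143),(732,173))];print("rear wall top",np.round(b,1).tolist(),np.mean(b,0),np.linalg.norm(b[0]-b[1]))
E
```

```text
[[539.7, 391.7], [533.2, 301.3], [327.9, 322.0], [336.4, 409.7]] mid [434.3 356.2] sides [np.float64(204.1), np.float64(90.7), np.float64(206.3), np.float64(88.1)]
long dir -5.07 -5.77 short 85.9
rib [433.97774431 355.69189507] 83.91970120032828 86.03
panel [[478.5, 144.2], [457.2, -117.6]] [467.9  13.3] 262.6016440819125 85.35
panel [[490.3, 144.4], [468.9, -117.5]] [479.6  13.5] 262.8530804498787 85.34
housing front [[654.6, 130.5], [632.9, -135.6]] [643.76688037  -2.5703695 ] 85.35
rear wall top [[585.3, 110.8], [567.8, -102.8]] [576.55960013   3.98664556] 214.24571423980078
```

Bay centre is about (528.5, 8.2) with the drawer axis at −4.65°. The tray is at (434.2, 356) with its rib at about 85.3°, so I'll approach at yaw 85.3.

```bash
python3 -c "
from h import *
to([434.2,356,300],85.3)"
```

```text
shift [-2.777 -1.116  1.04 ] turn [-1.3000e-03  8.0000e-04  1.2281e+00] at [215.1 559.9 403.9] [-1.7992e+02 -1.0000e-02  1.5899e+02] F [ 0.6 -0.  -0.2] gap 85.2 t 0.15
```

```bash
python3 -m jog '-.3 -.12 .1 0 0 0 -.2;-.35 -.14 .13 0 0 0 -.2;-.35 -.14 .13 0 0 0 -.2;-.35 -.14 .13 0 0 0 -.2;-.35 -.14 .13 0 0 0 -.2' 40; python3 -m jog '-.35 -.14 .13 0 0 0 -.2;-.35 -.14 .13 0 0 0 -.2;-.3 -.12 .12 0 0 0 -.2;0 0 0 0 0 .17 -.2;0 0 0 0 0 .17 -.2'; python3 -m jog '0 0 0 0 0 .17 -.2;0 0 0 0 0 .17 -.2;0 0 0 0 0 .17 -.2;0 0 0 0 0 .17 -.2;0 0 0 0 0 .17 -.2';python3 -m jog '0 0 0 0 0 .04 -.2;0 0 0 0 0 0 -.2;0 0 0 0 0 0 -.2'; python3 - <<'E'
from h import *
to([434.2,356,300],85.3)
s=snapshot("wrist");cv2.imwrite("pics/w0.png",s["img"][:,:,::-1])
for p in ([434,356,48],):print(proj(s,p))
print(np.round(s["extrinsics"],3).tolist(),s["fx"],s["cx"],s["cy"])
E
```

```text
time: 0.78
tool_pos: [350.2, 434.6, 342.0]
tcp_rot: [-180.0, -0.0, 159.0]
ft_force: [0.0, 0.4, -0.4]
finger_gap: 51.1
grip_force: 0.0
time: 1.4
tool_pos: [428.7, 361.8, 304.0]
tcp_rot: [-179.9, -0.0, 138.2]
ft_force: [-0.6, 0.8, -0.1]
finger_gap: 51.1
grip_force: 0.0
time: 2.02
tool_pos: [428.3, 362.3, 304.3]
tcp_rot: [-180.0, 0.0, 87.2]
ft_force: [-0.1, -0.1, -0.8]
finger_gap: 51.2
grip_force: 0.0
time: 2.4
tool_pos: [428.4, 362.4, 304.5]
tcp_rot: [-180.0, 0.0, 85.3]
ft_force: [1.0, -0.3, -0.3]
finger_gap: 51.2
grip_force: 0.0
shift [-0.059  0.063  0.045] turn [-0.0003  0.0002 -0.0008] at [428.4 362.4 304.5] [-1.7998e+02  1.0000e-02  8.5250e+01] F [ 1.  -0.3 -0.3] gap 51.2 t 2.4
[330.90898743 257.66084609]
[[0.996, -0.079, -0.027, 435.383], [-0.084, -0.945, -0.317, 443.285], [-0.001, 0.318, -0.948, 273.578], [0.0, 0.0, 0.0, 1.0]] 333.9195803064059 322.5358546289514 242.58963776673443
```

View pics/w0.png

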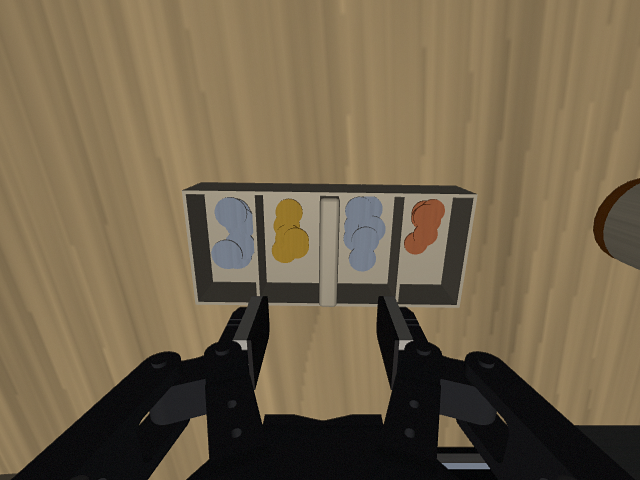

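The wrist view shows the tray with its rib between the two middle cups. The rib's top runs from (329,197) to (328,305), and the rim corners are at (185,191), (475,193), (459,305) and (198,303).

```bash
python3 - <<'E'
from h import *
s=snapshot("wrist")
c=[ray(s,p,40)[:2] for p in((185.5,191),(475,193),(459.5,305.5),(197.5,303))]
print(np.round(c,1).tolist(),np.mean(c,0)); a=lambda v:np.degrees(np.arctan2(v[1],v[0]))
print("long",a(c[1]-c[0]),a(c[2]-c[3]))
r=[ray(s,p,48)[:2] for p in((329,197),(328,305))];print("rib",r,np.mean(r,0),a(r[0]-r[1]))
to([434.2,357,300],85.1)
E
```

```text
[[336.1, 411.4], [538.6, 393.0], [531.8, 304.2], [326.6, 323.6]] [433.2910342  358.05425753]
long -5.200879529414153 -5.406763480343874
rib [array([436.09980083, 400.25429629]), array([428.90808571, 317.76296841])] [432.50394327 359.00863235] 85.01746773143681
shift [-0.049  0.062  0.046] turn [-0.0001  0.0001  0.0021] at [428.4 362.4 304.6] [-1.7999e+02  1.0000e-02  8.5230e+01] F [ 0.1 -0.6 -0.7] gap 51.1 t 2.5
```

```bash
python3 -m jog '-.048 .057 .1 0 0 .003 -.2;0 0 .2 0 0 0 -.2;0 0 .2 0 0 0 -.2;0 0 .2 0 0 0 -.2;0 0 .1 0 0 0 -.2'; python3 -m jog '0 0 .1 0 0 0 -.2;0 0 .1 0 0 0 -.2;0 0 .08 0 0 0 -.2;0 0 .08 0 0 0 -.2;0 0 0 0 0 0 -.2'; python3 -c "
from h import *
to([433.7,357.2,189],85)"
```

```text
time: 3.12
tool_pos: [433.0, 356.8, 222.2]
tcp_rot: [-179.9, 0.1, 85.0]
ft_force: [-0.5, -0.3, 0.8]
finger_gap: 50.9
grip_force: 0.0
time: 3.75
tool_pos: [433.5, 357.0, 188.0]
tcp_rot: [-179.9, 0.0, 85.0]
ft_force: [-0.3, -0.8, -0.4]
finger_gap: 51.0
grip_force: 0.0
shift [ 0.002  0.002 -0.01 ] turn [-0.0009  0.0008  0.0001] at [433.5 357.  188. ] [-1.7994e+02  5.0000e-02  8.5000e+01] F [-0.3 -0.8 -0.4] gap 51.0 t 3.75
```

```bash
python3 -m jog '0 0 0 0 0 0 .3;0 0 0 0 0 0 1;0 0 0 0 0 0 1;0 0 0 0 0 0 1;0 0 0 0 0 0 1' 60; python3 -m jog '0 0 0 0 0 0 1;0 0 0 0 0 0 1;0 0 -.05 0 0 0 1;0 0 -.1 0 0 0 1;0 0 -.1 0 0 0 1'; python3 -c "
from h import *
to([433.7,357.2,345],85)"
```

```text
time: 4.38
tool_pos: [434.0, 357.4, 189.4]
tcp_rot: [180.0, -0.0, 85.0]
ft_force: [-2.6, 0.3, 5.9]
finger_gap: 13.3
grip_force: 60.0
time: 5.0
tool_pos: [433.6, 357.0, 214.0]
tcp_rot: [-180.0, 0.0, 85.0]
ft_force: [0.4, 0.4, -4.4]
finger_gap: 13.1
grip_force: 58.5
shift [ 1.00e-03  0.00e+00 -1.31e+00] turn [-0.0005  0.0005  0.    ] at [433.6 357.  214. ] [-1.7997e+02  3.0000e-02  8.5000e+01] F [ 0.4  0.4 -4.4] gap 13.1 t 5.0
```

```bash
python3 -m jog '0 0 -.2 0 0 0 1;0 0 -.3 0 0 0 1;0 0 -.3 0 0 0 1;0 0 -.3 0 0 0 1;0 0 -.2 0 0 .06 1'; python3 -m jog '0 0 0 0 0 .12 1;0 0 0 0 0 .15 1;0 0 0 0 0 .15 1;0 0 0 0 0 .15 1;0 0 0 0 0 .15 1';  python3 -m jog '0 0 0 0 0 .15 1;0 0 0 0 0 .15 1;0 0 0 0 0 .15 1;0 0 0 0 0 .15 1;0 0 0 0 0 .11 1';  python3 -m jog '0 0 0 0 0 0 1;0 0 0 0 0 0 1;0 0 0 0 0 0 1';python3 -c "
from h import *
to([528.5,8.2,300],-4.65)"
```

```text
time: 5.62
tool_pos: [434.0, 357.4, 347.2]
tcp_rot: [179.9, -0.1, 81.3]
ft_force: [1.0, 0.1, -5.2]
finger_gap: 13.0
grip_force: 58.8
time: 6.25
tool_pos: [433.7, 357.2, 345.2]
tcp_rot: [180.0, -0.1, 37.9]
ft_force: [-0.2, -1.1, -4.1]
finger_gap: 13.1
grip_force: 58.7
time: 6.88
tool_pos: [433.7, 357.2, 345.2]
tcp_rot: [-180.0, -0.1, -4.7]
ft_force: [-0.4, -1.0, -4.6]
finger_gap: 13.3
grip_force: 58.7
time: 7.25
tool_pos: [433.7, 357.2, 344.0]
tcp_rot: [-180.0, -0.0, -4.3]
ft_force: [1.1, 0.1, -4.4]
finger_gap: 13.1
grip_force: 58.7
shift [1.207 3.409 0.44 ] turn [-0.0002 -0.0002  0.0057] at [433.7 357.2 344. ] [-1.7999e+02 -1.0000e-02 -4.3100e+00] F [ 1.1  0.1 -4.4] gap 13.1 t 7.25
```

```bash
python3 -m jog '.05 .15 0 0 0 .006 1;.1 .28 0 0 0 0 1;.1 .28 0 0 0 0 1;.1 .28 0 0 0 0 1;.1 .28 0 0 0 0 1'; python3 -m jog '.1 .28 0 0 0 0 1;.1 .28 0 0 0 0 1;.1 .28 0 0 0 0 1;.1 .28 0 0 0 0 1;.1 .28 0 0 0 0 1';  python3 -m jog '.1 .28 0 0 0 0 1;.1 .28 0 0 0 0 1;.05 .16 0 0 0 0 1;0 0 0 0 0 0 1;0 0 0 0 0 0 1'; python3 - <<'E'
from h import *
to([528.5,8.2,300],-4.65)
im=[]
for n in("top","wrist"):
    s=snapshot(n);cv2.imwrite(f"pics/{n}1.png",s["img"][:,:,::-1]);im.append(s["img"][:,:,::-1])
a=cv2.resize(im[0][160:340,210:410],None,fx=2,fy=2);b=cv2.resize(im[1],(400,300))
c=np.zeros((660,800,3),np.uint8)
cv2.imwrite("pics/c1.png",np.hstack([np.vstack([a,]),cv2.copyMakeBorder(b,0,60,0,0,0)]))
E
```

```text
time: 7.88
tool_pos: [468.4, 225.2, 343.7]
tcp_rot: [180.0, -0.0, -4.8]
ft_force: [0.1, -0.0, -4.5]
finger_gap: 13.4
grip_force: 58.9
time: 8.5
tool_pos: [506.3, 81.5, 343.8]
tcp_rot: [180.0, -0.0, -4.8]
ft_force: [0.6, -0.6, -4.6]
finger_gap: 13.5
grip_force: 58.9
time: 9.12
tool_pos: [525.1, 9.9, 343.6]
tcp_rot: [-180.0, 0.0, -4.7]
ft_force: [-0.5, -0.2, -4.5]
finger_gap: 13.2
grip_force: 59.1
shift [0.035 0.014 0.436] turn [-0.0004  0.0004 -0.0016] at [525.1   9.9 343.6] [-1.7997e+02  2.0000e-02 -4.7500e+00] F [-0.5 -0.2 -4.5] gap 13.2 t 9.12
```

View pics/c1.png

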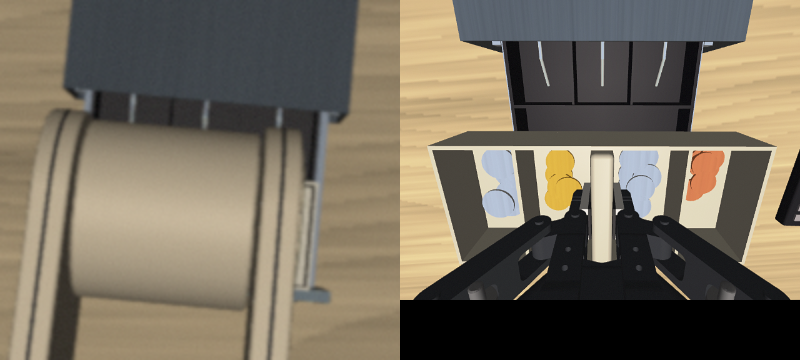

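The composite shows the tray held level above the drawer, with the bay's rear wall at about crop (510,104)–(692,106) in the wrist view. I'll look at the wrist image at full size for a precise offset.

```bash
python3 - <<'E'
import cv2
t=cv2.imread("pics/wrist1.png")[40:300]
cv2.imwrite("pics/w1b.png",cv2.convertScaleAbs(cv2.resize(t,None,fx=1.25,fy=2,interpolation=cv2.INTER_CUBIC),alpha=1.6))
E
```

```text
(no output)
```

View pics/w1b.png

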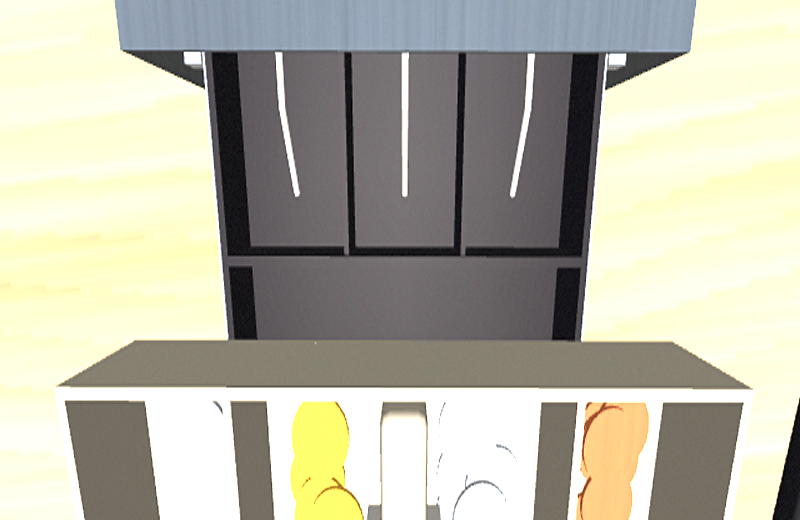

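The enlarged wrist view shows the bay's rear inner top corners at (230,266) and (583,266). The tray's rear rim corners are at (58,388) and (752,390), and its underside rear corners at (136,341) and (672,343).

```bash
python3 - <<'E'
from h import *
s=snapshot("wrist");P=lambda p,z:ray(s,((p[0]+.5)/1.25-.5,(p[1]+.5)/2-.5+40),z)[:2]
a=lambda v:np.degrees(np.arctan2(v[1],v[0]))
S=sense();zb=S["tool_pos"][2]-189.2
for n,p,q,z in(("rim",(58,388),(752,390),zb+40),("under",(136,341),(672,343),zb),("bay rear",(230,266),(583,266),53),("hous",(121,51),(690,51),92)):
    A,B=P(p,z),P(q,z);m=(A+B)/2;d=np.array([np.cos(np.radians(-4.65)),np.sin(np.radians(-4.65))])
    off={"rim":45,"under":45,"bay rear":49}.get(n,0)
    print(n,A.round(1),B.round(1),"w",np.linalg.norm(A-B).round(1),"ang",a(A-B).round(2),"centre",(m-off*d).round(1))
print(S["tool_pos"].round(1))
E
```

```text
rim [579.1 108. ] [561.6 -96.9] w 205.6 ang 85.14 centre [525.5   9.2]
under [578.8 109.3] [561.1 -97.6] w 207.7 ang 85.12 centre [525.1   9.5]
bay rear [585.  111.5] [ 567.1 -104.2] w 216.5 ang 85.25 centre [527.2   7.6]
hous [654.3 133.2] [ 632.  -135.2] w 269.4 ang 85.26 centre [643.2  -1. ]
[525.2  10.2 343.7]
```

```bash
python3 -m jog '.024 .014 .1 0 0 -.001 1;0 0 .2 0 0 0 1;0 0 .2 0 0 0 1;0 0 .15 0 0 0 1;0 0 0 0 0 0 1'; python3 -m jog '0 0 .1 0 0 0 1;0 0 .1 0 0 0 1;0 0 .1 0 0 0 1;0 0 .1 0 0 0 1;0 0 0 0 0 0 1'; python3 - <<'E'
from h import *
to([527.8,7.9,202.2],-4.7)
E
```

```text
time: 9.9
tool_pos: [526.8, 8.0, 276.8]
tcp_rot: [180.0, 0.2, -4.7]
ft_force: [-0.6, -0.2, -5.3]
finger_gap: 13.2
grip_force: 58.9
time: 10.52
tool_pos: [527.0, 7.9, 237.4]
tcp_rot: [-180.0, 0.1, -4.7]
ft_force: [0.2, -0.9, -4.5]
finger_gap: 13.5
grip_force: 59.0
shift [ 0.009 -0.001  0.352] turn [-0.      0.0021 -0.    ] at [527.    7.9 237.4] [-1.8e+02  1.3e-01 -4.7e+00] F [ 0.2 -0.9 -4.5] gap 13.5 t 10.53
```

```bash
python3 -m jog '0 0 .06 0 0 0 1;0 0 .06 0 0 0 1;0 0 .06 0 0 0 1;0 0 .06 0 0 0 1;0 0 0 0 0 0 1'; python3 -m jog '0 0 .03 0 0 0 1;0 0 .03 0 0 0 1;0 0 .02 0 0 0 1;0 0 0 0 0 0 1'
```

```text
time: 11.15
tool_pos: [527.2, 7.9, 213.9]
tcp_rot: [180.0, 0.1, -4.7]
ft_force: [-0.3, 0.1, -3.9]
finger_gap: 13.0
grip_force: 59.0
time: 11.65
tool_pos: [527.5, 7.9, 206.4]
tcp_rot: [-180.0, 0.0, -4.7]
ft_force: [-0.2, 0.7, -3.9]
finger_gap: 12.9
grip_force: 59.0
```

```bash
python3 -m jog '0 0 .02 0 0 0 1;0 0 .01 0 0 0 1;0 0 0 0 0 0 1'; python3 -m jog '0 0 .01 0 0 0 1;0 0 0 0 0 0 1'
```

```text
time: 12.02
tool_pos: [527.5, 7.8, 203.6]
tcp_rot: [-180.0, 0.0, -4.7]
ft_force: [-0.1, 0.0, -4.4]
finger_gap: 13.0
grip_force: 59.0
time: 12.28
tool_pos: [527.6, 7.8, 202.6]
tcp_rot: [180.0, 0.0, -4.7]
ft_force: [-0.1, -0.2, -4.2]
finger_gap: 13.3
grip_force: 59.1
```

```bash
python3 -m jog '0 0 .005 0 0 0 1;0 0 0 0 0 0 1'
```

```text
time: 12.52
tool_pos: [527.7, 7.8, 202.3]
tcp_rot: [-180.0, -0.0, -4.7]
ft_force: [-0.1, -0.3, -4.0]
finger_gap: 13.3
grip_force: 59.3
```

```bash
python3 -m jog '0 0 .01 0 0 0 1;0 0 0 0 0 0 1'; python3 -m jog '0 0 .005 0 0 0 1;0 0 0 0 0 0 1'
```

```text
time: 12.78
tool_pos: [528.3, 7.8, 202.3]
tcp_rot: [180.0, -0.1, -4.7]
ft_force: [-1.4, 0.0, 4.8]
finger_gap: 12.8
grip_force: 60.3
time: 13.02
tool_pos: [528.6, 7.8, 202.3]
tcp_rot: [180.0, -0.2, -4.7]
ft_force: [-0.4, 0.2, 8.1]
finger_gap: 13.2
grip_force: 61.1
```

The tray is down: contact came at TCP 202.3, as expected. Releasing now, opening only part-way inside the cups.

```bash
python3 -m jog '0 0 -.005 0 0 0 .55;0 0 0 0 0 0 .3;0 0 0 0 0 0 .1;0 0 0 0 0 0 0;0 0 0 0 0 0 0'; python3 -m jog '0 0 -.1 0 0 0 0;0 0 -.2 0 0 0 0;0 0 -.2 0 0 0 0;0 0 -.2 0 0 0 0;0 0 -.2 0 0 0 0'; python3 -m jog '-.3 0 -.2 0 0 0 .5;-.4 0 -.1 0 0 0 1;-.4 0 0 0 0 0 1;-.4 0 0 0 0 0 1;-.2 0 0 0 0 0 1'; python3 - <<'E'
from h import *
to([440,15.4,340],-4.7)
im=[]
for n in("side","wrist"):
    s=snapshot(n);im.append(s["img"][:,:,::-1])
cv2.imwrite("pics/c2.png",np.hstack([cv2.resize(im[0][180:330,220:370],(400,400)),cv2.resize(im[1],(400,300))[[*range(300)]+[299]*100]]))
cv2.imwrite("pics/wrist2.png",im[1])
E
```

```text
time: 13.65
tool_pos: [527.5, 7.8, 201.1]
tcp_rot: [-180.0, 0.0, -4.7]
ft_force: [-0.1, 0.2, 1.2]
finger_gap: 42.7
grip_force: 0.0
time: 14.28
tool_pos: [527.7, 7.8, 292.7]
tcp_rot: [180.0, -0.0, -4.7]
ft_force: [0.1, 0.1, 0.3]
finger_gap: 42.5
grip_force: 0.0
time: 14.9
tool_pos: [356.7, 21.9, 321.6]
tcp_rot: [180.0, -0.0, -4.7]
ft_force: [0.5, -0.5, -0.2]
finger_gap: 0.1
grip_force: 0.0
shift [ 0.836 -0.003 -0.183] turn [ 0.     -0.0008  0.0002] at [356.7  21.9 321.6] [ 1.80e+02 -5.00e-02 -4.69e+00] F [ 0.5 -0.5 -0.2] gap 0.1 t 14.9
```

View pics/c2.png

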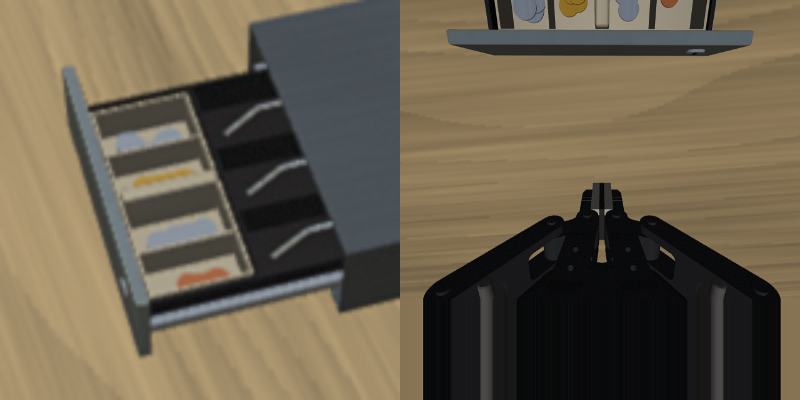

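The tray lies flat in the bay, and the fingers are shut in front of the panel. Next I'll lower them to panel height.

```bash
python3 -m jog '.2 0 .1 0 0 0 1;.22 0 .2 0 0 0 1;.22 0 .2 0 0 0 1;0 0 .2 0 0 0 1;0 0 .2 0 0 0 1'; python3 -m jog '0 0 .16 0 0 0 1;0 0 0 0 0 0 1'; python3 - <<'E'
from h import *
to([455,14.4,215],-4.7)
E
```

```text
time: 15.62
tool_pos: [423.1, 16.4, 230.8]
tcp_rot: [180.0, -0.0, -4.7]
ft_force: [-0.3, -0.7, -0.3]
finger_gap: 0.0
grip_force: 0.0
time: 15.88
tool_pos: [421.6, 16.5, 214.1]
tcp_rot: [-180.0, 0.1, -4.7]
ft_force: [-0.7, -0.1, 0.2]
finger_gap: 0.2
grip_force: 0.0
shift [ 0.334 -0.006 -0.01 ] turn [-0.      0.0023 -0.    ] at [421.6  16.5 214.1] [-1.8e+02  1.4e-01 -4.7e+00] F [-0.7 -0.1  0.2] gap 0.2 t 15.88
```

```bash
python3 -m jog '.08 0 0 0 0 0 1;.08 0 0 0 0 0 1;.06 0 0 0 0 0 1;.03 0 0 0 0 0 1;.02 0 0 0 0 0 1'; python3 -m jog '.02 0 0 0 0 0 1;.02 0 0 0 0 0 1;.02 0 0 0 0 0 1;.02 0 0 0 0 0 1;.02 0 0 0 0 0 1'; python3 -m jog '.02 0 0 0 0 0 1;.03 0 0 0 0 0 1;.04 0 0 0 0 0 1;.05 0 0 0 0 0 1;.06 0 0 0 0 0 1'
```

```text
time: 16.5
tool_pos: [449.0, 14.3, 215.2]
tcp_rot: [-180.0, 0.0, -4.7]
ft_force: [-0.7, 0.1, 0.2]
finger_gap: -0.1
grip_force: 0.0
time: 17.12
tool_pos: [458.8, 13.5, 215.1]
tcp_rot: [180.0, 0.0, -4.7]
ft_force: [-1.7, -1.3, 1.3]
finger_gap: 0.4
grip_force: 0.0
time: 17.75
tool_pos: [479.1, 11.8, 215.1]
tcp_rot: [180.0, 0.0, -4.7]
ft_force: [-0.6, -0.5, -0.8]
finger_gap: 0.1
grip_force: 0.0
```

```bash
python3 -m jog '.07 0 0 0 0 0 1;.08 0 0 0 0 0 1;.08 0 0 0 0 0 1;.08 0 0 0 0 0 1;.08 0 0 0 0 0 1'; python3 -m jog '.08 0 0 0 0 0 1;.08 0 0 0 0 0 1;.07 0 0 0 0 0 1;.06 0 0 0 0 0 1;.05 0 0 0 0 0 1'; python3 -m jog '.04 0 0 0 0 0 1;.04 0 0 0 0 0 1;.03 0 0 0 0 0 1;.03 0 0 0 0 0 1;.03 0 0 0 0 0 1'
```

```text
time: 18.38
tool_pos: [518.2, 8.6, 215.2]
tcp_rot: [180.0, 0.0, -4.7]
ft_force: [-1.9, -1.4, -1.1]
finger_gap: -0.2
grip_force: 0.0
time: 19.0
tool_pos: [551.9, 5.9, 215.2]
tcp_rot: [-180.0, -0.0, -4.7]
ft_force: [-1.8, -0.7, 0.1]
finger_gap: 0.1
grip_force: 0.0
time: 19.62
tool_pos: [568.6, 4.5, 215.2]
tcp_rot: [180.0, -0.0, -4.7]
ft_force: [-1.4, 0.4, 0.8]
finger_gap: -0.1
grip_force: 0.0
```

```bash
python3 -m jog '.03 0 0 0 0 0 1;.03 0 0 0 0 0 1;.03 0 0 0 0 0 1;.03 0 0 0 0 0 1;.02 0 0 0 0 0 1'; python3 -m jog '.02 0 0 0 0 0 1;.02 0 0 0 0 0 1;.02 0 0 0 0 0 1;.02 0 0 0 0 0 1;.02 0 0 0 0 0 1'
```

```text
time: 20.25
tool_pos: [582.4, 3.3, 215.0]
tcp_rot: [180.0, 0.0, -4.7]
ft_force: [-4.2, -0.1, 3.0]
finger_gap: 0.2
grip_force: 0.0
time: 20.88
tool_pos: [592.2, 2.5, 215.0]
tcp_rot: [180.0, 0.1, -4.7]
ft_force: [-8.4, -0.2, 3.0]
finger_gap: 0.1
grip_force: 0.0
```

```bash
for i in 1; do :; done; python3 -m jog '.01 0 0 0 0 0 1;.01 0 0 0 0 0 1;.01 0 0 0 0 0 1'
```

```text
time: 21.25
tool_pos: [595.0, 2.3, 214.9]
tcp_rot: [180.0, 0.1, -4.7]
ft_force: [-8.1, 0.5, 3.0]
finger_gap: 0.0
grip_force: 0.0
```

```bash
python3 -m jog '.01 0 0 0 0 0 1;.01 0 0 0 0 0 1'; python3 -m jog '0 0 0 0 0 0 1'
```

```text
time: 21.5
tool_pos: [596.9, 2.1, 214.9]
tcp_rot: [180.0, 0.1, -4.7]
ft_force: [-8.3, -0.7, 2.4]
finger_gap: 0.1
grip_force: 0.0
time: 21.62
tool_pos: [597.0, 2.1, 214.9]
tcp_rot: [180.0, 0.1, -4.7]
ft_force: [-6.4, 0.6, 1.3]
finger_gap: -0.0
grip_force: 0.0
```

```bash
python3 -m jog '.01 0 0 0 0 0 1;.01 0 0 0 0 0 1;.01 0 0 0 0 0 1'; python3 -m jog '.01 0 0 0 0 0 1;.01 0 0 0 0 0 1'
```

```text
time: 22.0
tool_pos: [599.9, 1.9, 214.8]
tcp_rot: [180.0, 0.1, -4.7]
ft_force: [-7.8, 0.8, 3.3]
finger_gap: -0.3
grip_force: 0.0
time: 22.25
tool_pos: [601.8, 1.8, 214.8]
tcp_rot: [180.0, 0.1, -4.7]
ft_force: [-8.6, -0.3, 3.1]
finger_gap: 0.1
grip_force: 0.0
```

```bash
python3 -m jog '.01 0 0 0 0 0 1'; python3 -m jog '.01 0 0 0 0 0 1';
```

```text
time: 22.38
tool_pos: [602.8, 1.7, 214.8]
tcp_rot: [180.0, 0.1, -4.7]
ft_force: [-8.8, 0.6, 4.0]
finger_gap: -0.2
grip_force: 0.0
time: 22.5
tool_pos: [603.8, 1.6, 214.8]
tcp_rot: [180.0, 0.1, -4.7]
ft_force: [-8.7, 1.1, 4.4]
finger_gap: -0.3
grip_force: 0.0
```

```bash
python3 -m jog '.01 0 0 0 0 0 1'; python3 -m jog '.01 0 0 0 0 0 1'
```

```text
time: 22.62
tool_pos: [604.8, 1.5, 214.8]
tcp_rot: [180.0, 0.1, -4.7]
ft_force: [-8.1, 0.3, 4.3]
finger_gap: -0.0
grip_force: 0.0
time: 22.75
tool_pos: [605.8, 1.4, 214.9]
tcp_rot: [180.0, 0.1, -4.7]
ft_force: [-10.0, 0.4, 5.0]
finger_gap: 0.2
grip_force: 0.0
```

```bash
python3 -m jog '.01 0 0 0 0 0 1'; python3 -m jog '.005 0 0 0 0 0 1'
```

```text
time: 22.88
tool_pos: [606.8, 1.3, 214.8]
tcp_rot: [180.0, 0.1, -4.7]
ft_force: [-8.5, 0.0, 4.5]
finger_gap: -0.2
grip_force: 0.0
time: 23.0
tool_pos: [607.2, 1.3, 214.8]
tcp_rot: [180.0, 0.1, -4.7]
ft_force: [-9.5, 0.8, 4.9]
finger_gap: -0.1
grip_force: 0.0
```

```bash
python3 -m jog '.005 0 0 0 0 0 1;.005 0 0 0 0 0 1'; python3 -m jog '.005 0 0 0 0 0 1;.005 0 0 0 0 0 1'
```

```text
time: 23.25
tool_pos: [608.1, 1.3, 214.7]
tcp_rot: [180.0, 0.2, -4.7]
ft_force: [-9.6, 1.1, 4.3]
finger_gap: 0.4
grip_force: 0.0
time: 23.5
tool_pos: [609.1, 1.1, 214.7]
tcp_rot: [180.0, 0.2, -4.7]
ft_force: [-9.2, 1.2, 4.1]
finger_gap: -0.3
grip_force: 0.0
```

```bash
python3 -m jog '.005 0 0 0 0 0 1;.005 0 0 0 0 0 1'; python3 -m jog '.005 0 0 0 0 0 1'
```

```text
time: 23.75
tool_pos: [609.9, 1.1, 214.7]
tcp_rot: [180.0, 0.2, -4.7]
ft_force: [-12.5, 0.4, 5.7]
finger_gap: 0.1
grip_force: 0.0
time: 23.88
tool_pos: [610.1, 1.1, 214.4]
tcp_rot: [180.0, 0.3, -4.7]
ft_force: [-12.7, 1.1, 3.5]
finger_gap: -0.3
grip_force: 0.0
```

```bash
python3 -m jog '.004 0 0 0 0 0 1'; python3 -m jog '0 0 0 0 0 0 1'
```

```text
time: 24.0
tool_pos: [610.3, 1.1, 214.2]
tcp_rot: [180.0, 0.3, -4.7]
ft_force: [-14.1, 1.4, 5.1]
finger_gap: -0.3
grip_force: 0.0
time: 24.12
tool_pos: [610.3, 1.1, 214.2]
tcp_rot: [180.0, 0.3, -4.7]
ft_force: [-13.9, 0.8, 4.8]
finger_gap: 0.0
grip_force: 0.0
```

```bash
python3 -m jog '.003 0 0 0 0 0 1;0 0 0 0 0 0 1'; python3 -m jog '-.02 0 0 0 0 0 1;-.02 0 0 0 0 0 1;-.02 0 0 0 0 0 1'; python3 -m jog '-.02 0 0 0 0 0 1;-.02 0 0 0 0 0 1;-.02 0 0 0 0 0 1;0 0 0 0 0 0 1'
```

```text
time: 24.38
tool_pos: [610.5, 1.1, 214.2]
tcp_rot: [180.0, 0.3, -4.7]
ft_force: [-14.4, 0.5, 6.9]
finger_gap: -0.4
grip_force: 0.0
time: 24.75
tool_pos: [605.4, 1.5, 214.3]
tcp_rot: [-180.0, 0.1, -4.7]
ft_force: [-6.0, 1.0, -1.1]
finger_gap: -0.1
grip_force: 0.0
time: 25.25
tool_pos: [600.3, 1.9, 215.6]
tcp_rot: [180.0, -0.1, -4.7]
ft_force: [0.2, 0.3, 0.2]
finger_gap: 0.0
grip_force: 0.0
```

The force dropped to zero while backing off, so the catch seems to have held. I'll retreat and look.

```bash
python3 -m jog '-.05 0 0 0 0 0 1;-.1 0 0 0 0 0 1;-.2 0 0 0 0 0 1;-.3 0 0 0 0 0 1;-.3 0 0 0 0 0 1'; python3 -m jog '-.3 0 -.2 0 0 0 1;-.3 0 -.2 0 0 0 1;0 0 -.1 0 0 0 1;0 0 0 0 0 0 1;0 0 0 0 0 0 1';  python3 - <<'E'
from h import *
w=snapshot("wrist")["img"];s=snapshot("side")["img"]
cv2.imwrite("pics/c3.png",np.hstack([cv2.resize(s[130:330,230:480],(400,320)),cv2.resize(w,(400,320))])[:,:,::-1])
s=snapshot("wrist")
cv2.imwrite("pics/wrist3.png",s["img"][:,:,::-1]); to([500,10,250],-4.7)
for d in(-10,0,12,35):   # predicted outer top edge centre for contact TCP 457.5<->150
    x=617-d;print(d,proj(s,[x,13.3-(x-468)*.081,88]))
print("housing",proj(s,[643.5,-2,92]))
E
```

```text
time: 25.88
tool_pos: [503.9, 9.8, 215.0]
tcp_rot: [-180.0, 0.0, -4.7]
ft_force: [0.5, -0.3, -0.0]
finger_gap: -0.4
grip_force: 0.0
time: 26.5
tool_pos: [445.9, 14.5, 264.8]
tcp_rot: [180.0, 0.0, -4.7]
ft_force: [0.1, -0.0, -0.0]
finger_gap: 0.2
grip_force: 0.0
shift [0.546 0.001 0.143] turn [-0.      0.0015 -0.    ] at [445.6  14.5 264.4] [-1.8e+02  9.0e-02 -4.7e+00] F [-0.5 -1.   1. ] gap 0.0 t 26.65
-10 [ 318.37535852 -202.60932251]
0 [ 318.55966137 -160.45705224]
12 [ 318.76705062 -113.02464357]
35 [319.1275694  -30.56967547]
housing [ 321.6030987 -294.4541632]
```

View pics/c3.png

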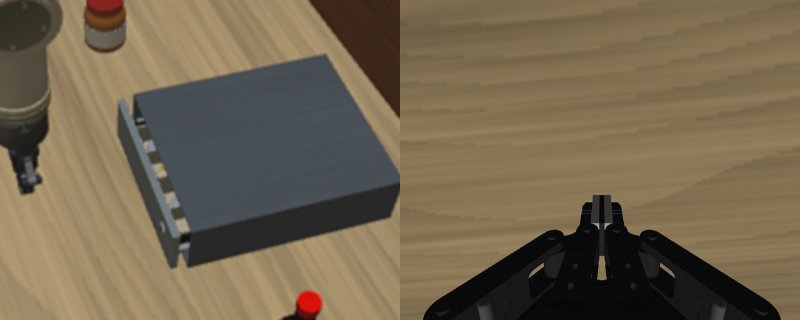

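The side view shows the panel close to the housing with a narrow gap, and the tray rim is visible in it. I'll zoom in to measure the gap.

```bash
python3 - <<'E'
from h import *
s=snapshot("side");print(s["img"].shape)
cv2.imwrite("pics/c4.png",cv2.resize(s["img"][180:305,300:360],None,fx=4.5,fy=4.5,interpolation=cv2.INTER_CUBIC)[:,:,::-1]*1)
E
```

```text
(480, 640, 3)
```

View pics/c4.png

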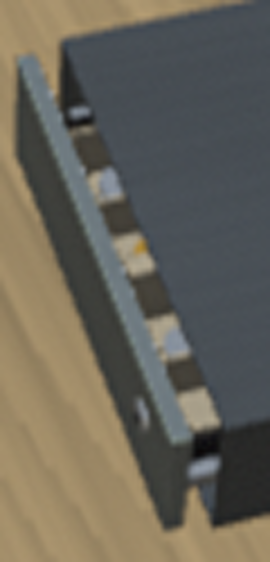

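The zoom shows the panel's top inner edge at (33,57)–(190,437), its outer edge at (19,60)–(172,443), and the housing front edge at (62,42)–(220,430).

```bash
python3 - <<'E'
from h import *
s=snapshot("side");P=lambda p,z:ray(s,((p[0]+.5)/4.5-.5+300,(p[1]+.5)/4.5-.5+180),z)[:2]
d=np.array([np.cos(np.radians(-4.7)),np.sin(np.radians(-4.7))])
for n,a,b,z in(("inner",(33,57),(190,437),88),("outer",(19,60),(172,443),88),("hous",(62,42),(220,430),92)):
    A,B=P(a,z),P(b,z);print(n,A.round(1),B.round(1),"along",(A@d).round(1),(B@d).round(1))
E
```

```text
inner [635.9 128.6] [ 614.5 -131.9] along 623.3 623.3
outer [628.1 129.2] [ 605. -132.] along 615.4 613.8
hous [653.2 129.9] [ 628.3 -135.8] along 640.4 637.4
```

The gap is about 15 mm, within the latched range of 8–22 mm, and the drawer is holding. I'll wait briefly and hand in.

```bash
python3 -m jog '0 0 0 0 0 0 1;0 0 0 0 0 0 1;0 0 0 0 0 0 1;0 0 0 0 0 0 1;0 0 0 0 0 0 1' | head -2; python3 -c "
from bench import *
print(hand_in())"
```

```text
time: 27.38
tool_pos: [445.6, 14.6, 265.2]
the job is handed in; nothing more can be done
None
```

I lowered the coin tray flat into the front bay and pressed the drawer shut at about 14 N; after I let go it stayed shut with a gap of about 15 mm, and I handed the job in at 27.4 s (no verdict was returned).

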